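# Load a bracket under the spring clip of a drilling jig

### The job

Load the steel angle bracket into the plywood drilling jig: with one fingertip press the spring clip's long thumb plate down and keep it down while the other fingertip pushes the bracket along its channel, under the raised nose, until its front edge is fully home against the end stop. Then let the clip up so that its nose bears on the bracket, and move clear. Only press and push: do not lift or tip the bracket, and leave the screwdriver, the jar and the offcut where they are.

Things in the scene. Friction and masses are not known exactly. Their poses are not given: they have to be found in the camera images.
- jig: Plywood drilling jig screwed to the bench (immovable): board 240 x 170 x 18 mm. Origin: centre of its underside, on the bench; x is the pushing direction, y left of it, z up. On its top, 18 mm above the bench, a channel runs along x, centred at y = +30 mm, between rails 6 mm high (inner faces y = 8 and 52 mm), open towards -x.
- end_stop (a point): Foot of the end stop's face, mid-channel, on the channel floor: x = +85 mm, y = +30 mm in the jig's frame. The stop is a dark wooden block 22 mm high across the channel's far end.
- clip (a joint): Angle of the steel spring clip (rad). 0: at rest, nose 1.5 mm above the channel floor, which blocks the bracket. Pressing the thumb plate raises it, up to a stop at 0.42. Above 0.13 the nose clears the bracket's 5 mm foot; 0.2 to 0.35 is a good held opening; about 0.11 when the nose bears on the foot. Plate force: 2.5 N to start, 6 N at 0.28, 8 N at the stop; springs back.
- clip_hinge (a point): Middle of the clip's hinge axis: parallel to the jig's x, at y = -6 mm, 41 mm above the bench. The thumb plate lies on its -y side, the nose on its +y side, over the channel: plate down, nose up. Its two plywood cheeks stand at x = 2 to 44 mm, y = -14 to 2 mm, 48 mm above the bench.
- plate_mid (a point): Centre of the top of the clip's thumb plate, flat steel beside the channel: in the jig's frame x = -95 to +35 mm, y = -61 to -31 mm. At rest 43 mm above the bench; sinks 4 mm per 0.1 rad. A fingertip may press and slide anywhere along it. Held at 0.27 its top is about 32 mm up, below the top of the bracket's upright (46 mm): two level fingertips 72 mm apart can press and push.
- nose (a point): Inner edge of the underside of the clip's nose (30 mm from the hinge axis). The nose is a steel block hanging over the channel, in the jig's frame x = 50 to 66 mm, y = 24 to 44 mm; its face is upright, so the bracket cannot lift it by itself.
- bracket: Dark steel angle bracket, about 0.15 kg, loose in the channel before the nose: flat foot 70 mm (its x) x 40 x 5 mm, and at its rear (-x) end an upright 5 mm thick, 40 mm wide, its top 28 mm above the foot's underside. Origin: centre of the foot's underside. Its x points along the channel to the end stop.
- bracket_front (a point): Middle of the bottom front edge of the bracket's foot (the edge that meets the end stop), 35 mm ahead of the bracket's origin.
- bracket_back (a point): Middle of the rear face of the bracket's upright, 35 mm behind the bracket's origin and 14 mm above the foot's underside: the face to push.
- screwdriver: Bystander: loose screwdriver lying to the left of the jig, under 40 mm high.
- jar: Bystander: closed glass jar, 54 mm wide and 75 mm high, standing to the right of the jig (towards -y). Origin at its underside.
- offcut: Bystander: loose wooden block 90 x 45 x 32 mm to the right of the jig (towards -y). Origin at its underside.
There are look-alikes about, which are no part of the job. Several things have the shape of the bracket; the one meant has the colours described above.

How it is judged:
By the outcome, as a careful person would: the job done as asked, in the order asked, and still so for the second after the job is handed in, with the robot touching nothing.
It also fails if it takes over 35 s, if anything falls off the work surface, if the arm or the gripper's body presses on something with over 40 N, if the wrist force passes 120 N, or if a joint passes its speed limit or range.

### The arm

A 6-joint arm with a two-finger parallel gripper is mounted at the origin on the work surface. World frame = base frame: x ahead of the robot, y to its left, z up, the work surface at z = 0. Lengths are in mm, angles in rad, forces in N, time in s.
With the tool pointing down it reaches from about 275 to 725 mm from the base axis. Payload 5.6 kg.
Tool frame: the origin (TCP) lies on the mounting face of the last link; the fingertips stand 173 mm ahead of it and the grasp point (between the pads) lies 155 mm ahead of it (arm.tcp_to_tips is the z of the fingertips in the tool frame, in mm); z points along the fingers, y is the line along which they close (so a half turn about z gives the same grasp; the last joint's range is limited). The gripper opens to 85 mm and grips with 20 to 120 N. Pads are 22 mm wide; open, the fingers measure 114 mm over their backs; the gripper's body (76 mm by 85 mm) begins 54 mm behind the grasp point. The pads swing forward as they close: fully open they stand 13 mm farther back than shut.
Start: joints at [-0.822, 0.255, 0.108, 0, -1.424, -0.285], TCP at [246.06, -491.882, 404.683] pointing down, gripper open.
Joint ranges: [-2.95, 2.95], [-1.21, 1.97], [-1.09, 1.5], [-2.87, 1.71], [-2.94, -0.07], [-3.05, 3.05]. Speed limits (rad/s): [2.57, 2.57, 3.14, 3.14, 3.14, 3.14].

### API

Orientations are given as a unit quaternion [w, x, y, z].
In Python, from workcell import arm gives the robot as it stands. The module is installed in compiled form; this text tells all that it offers.
- The arm moves only by the tool send_rows, never from a script. Its argument "series" is a list that holds one entry, the list of rows, each a list of 5 numbers: the opening in per cent of the stroke, from 0 (shut) to 100 (fully open), then the shift along the tool's x, y, z in cm, then the turn about the tool's z in rad. In form: [[[fingers, tx, ty, tz, roll], ...]]. A call has exactly 10 rows; each row shifts and turns the commanded pose from where the row before left it, along the tool's axes as they then stand; what a row does not reach is not made up. A row lasts 1/12 s, in which the tool goes at most 41.7 mm and 7.16 degrees, less where a joint would pass 70% of its speed; a pose out of reach is approached as far as the arm can. A call is refused whole if a number of a shift passes 4.17 or a number of a turn 0.125, either way. A call with a gripper value outside its range is refused whole. The fingers move at their own pace and stop on an object; "newtons" is the grip in N (left out, the last holds). Time passes only in rows, so rows that do not move let the fingers close, or fill a call up. It gives the time, the measured TCP pose, the force, the opening and the grip force at its end, in the units of the state.
- arm.get_obs(): the state, without advancing time (a new reading comes with each control period).
- arm.capture(name): name is "side" or "top" or "wrist"; returns the picture (480x640x3 uint8, red, green, blue); there is no depth.
- arm.calibration(name): a dict with "fovy" (degrees; the focal length in pixels is half the picture's height over the tangent of half this angle, whatever the lens; pixels are square), "cx", "cy" (the principal point, pixels), "world_to_cam" (4x4, takes a point from world to camera coordinates). Camera axes: x right, y down, z forward; pixel columns grow to the right and rows downward; lengths in mm; the calibration is good to about 2 mm. A picture is of the moment at which its call begins: read the wrist's pose just before it. calibration takes no time and is no camera call; for the wrist camera it gives the pose at the moment of the call.
- arm.close_job(): hands the job in; it is judged then, once.
The state is a dict: "clock": time; "q": joint angles; "qd": joint speeds; "tau": joint torques, N m; "position": TCP position; "orientation": TCP orientation; "contact_force": force on the tool from outside, world axes, zero at the start; "torque": the same for the moment, N m; "grip_width": finger opening in mm; "finger_force": force on a finger pad.
Only numpy, scipy, OpenCV 4.12 (cv2) and the standard library are available. Lean on these libraries where they do the work, as an engineer would, in place of code of your own. Each camera call takes 0.05 s, during which the arm holds its last target. There are 200 camera calls.

## Working session

There is one attempt and no reset: what is moved stays moved. The work goes in short steps, Python scripts to look and compute and a tool call to move; the robot and the scene stay as the last step left them, time stands still between calls to the robot, and variables do not carry over. Pictures are saved under pics/ and viewed, at most 12 in all, crops included, and the job is handed in when it is done.

Besides the shell and the picture viewer there is one more tool, called after ">>>" by a JSON object that holds its "op" and its "data". send_rows: Moves the arm, as the interface text tells. Its arguments: {"type":"object","properties":{"series":{"type":"array","items":{"type":"array","items":{"type":"array","items":{"type":"number"}}}},"newtons":{"type":"number"}},"required":["series"]}

```bash
mkdir -p pics; ls; python3 - <<'E'
from workcell import arm
import cv2
o=arm.get_obs(); print(o['position'],o['orientation'],o['clock'],o['grip_width'],arm.tcp_to_tips)
for n in("side","top"):
    c=arm.calibration(n); print(n,c)
    cv2.imwrite(f"pics/{n}0.png",arm.capture(n)[:,:,::-1])
E
```

```text
pics
[ 246.02785678 -491.70589842  403.78587085] [-2.51285838e-04 -2.29794056e-01  9.73238796e-01  9.34937011e-04] 0.0 85.73968045201484 173.4
side {'fovy': 47.546412718556724, 'cx': 310.3683732640577, 'cy': 236.19884432052737, 'world_to_cam': array([[-9.69578092e-01, -2.44700298e-01, -6.33146327e-03,
         5.88702516e+02],
       [-1.83669267e-01,  7.44366069e-01, -6.42016165e-01,
         1.05089693e+02],
       [ 1.61814473e-01, -6.21321913e-01, -7.66664957e-01,
         1.05240775e+03],
       [ 0.00000000e+00,  0.00000000e+00,  0.00000000e+00,
         1.00000000e+00]])}
top {'fovy': 55.04695100465571, 'cx': 322.0758551445794, 'cy': 245.48210128982078, 'world_to_cam': array([[ 2.78123734e-02, -9.99044565e-01,  3.37109627e-02,
         3.77359734e+01],
       [-9.96277096e-01, -3.04567013e-02, -8.06494712e-02,
         5.85340812e+02],
       [ 8.15991406e-02, -3.13424068e-02, -9.96172291e-01,
         7.12510951e+02],
       [ 0.00000000e+00,  0.00000000e+00,  0.00000000e+00,
         1.00000000e+00]])}
```

View pics/top0.png

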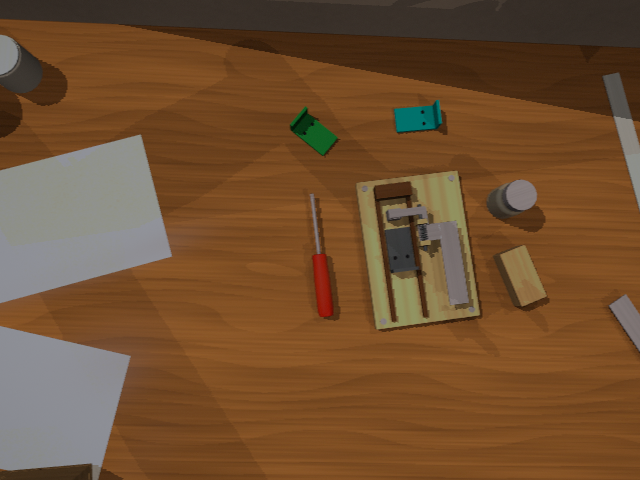

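View pics/side0.png

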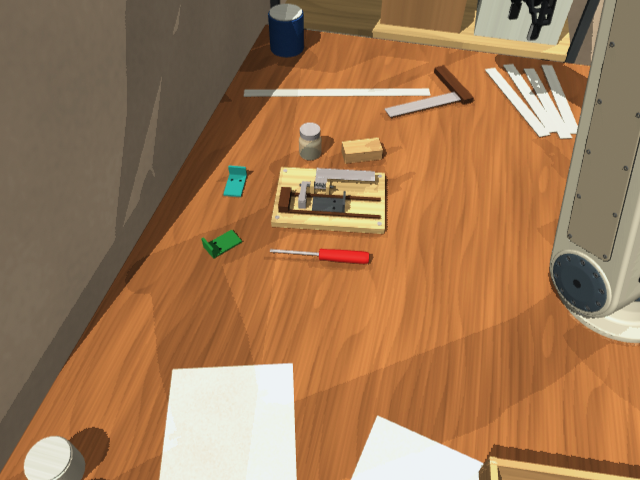

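The top view shows the jig with corners near (357,183), (459,172), (480,314) and (378,329). Its channel points up the image, the dark bracket is near (402,250), and the plate is near (455,262). I'll enlarge it.

```bash
python3 - <<'E'
import cv2
i=cv2.imread("pics/top0.png")[165:337,345:495]
cv2.imwrite("pics/crop0.png",cv2.resize(i,None,fx=3.45,fy=3.45,interpolation=cv2.INTER_CUBIC))
E
```

```text
(no output)
```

View pics/crop0.png

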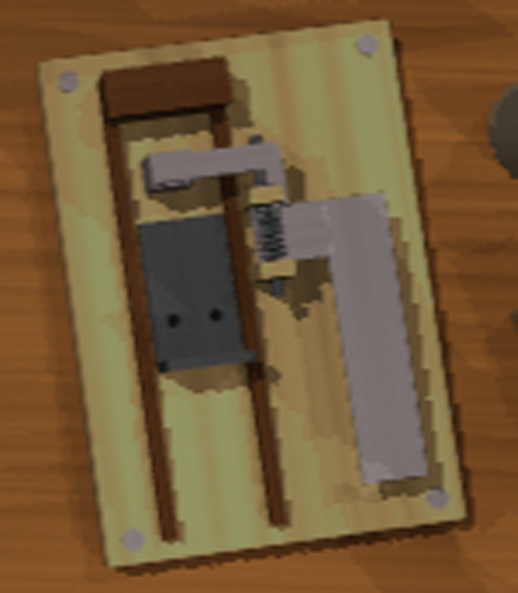

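```bash
cat > h.py <<'E'
import numpy as np
from scipy.optimize import least_squares
def proj(c,P):
    T=c["world_to_cam"];p=np.atleast_2d(P)@T[:3,:3].T+T[:3,3]
    f=240/np.tan(np.radians(c["fovy"]/2))
    return np.c_[c["cx"]+f*p[:,0]/p[:,2],c["cy"]+f*p[:,1]/p[:,2]]
def ray(c,uv,z):
    T=c["world_to_cam"];f=240/np.tan(np.radians(c["fovy"]/2))
    d=T[:3,:3].T@np.array([(uv[0]-c["cx"])/f,(uv[1]-c["cy"])/f,1]);o=-T[:3,:3].T@T[:3,3]
    return o+d*(z-o[2])/d[2]
def toW(s,P):
    P=np.atleast_2d(P).astype(float);a=s[2];R=np.array([[np.cos(a),-np.sin(a)],[np.sin(a),np.cos(a)]])
    return np.c_[P[:,:2]@R.T+s[:2],P[:,2]]
def toJ(s,p):
    a=s[2];R=np.array([[np.cos(a),-np.sin(a)],[np.sin(a),np.cos(a)]])
    return np.r_[R.T@(np.array(p[:2])-s[:2]),p[2]]
E
python3 - <<'E'
from h import *
from workcell import arm
c=arm.calibration("top")
J=np.array([[120,85,18],[120,-85,18],[-120,-85,18],[-120,85,18],[35,-31,43],[35,-61,43],[-95,-31,43],[-95,-61,43]])
U=np.array([[40,62],[389,21],[466,513],[109,563],[328,200],[385,195],[362,483],[427,475]])/3.45+[345,165]
r=least_squares(lambda s:(proj(c,toW(s,J))-U).ravel(),[450,-130,0.1])
s=r.x;print(s.tolist(),r.fun.reshape(-1,2).round(1).tolist())
for uv,z in [((137,225),23),((222,213),23),((158,365),46),((255,355),46)]:
    print(toJ(s,ray(c,np.array(uv)/3.45+[345,165],z)).round(1))
o=-c["world_to_cam"][:3,:3].T@c["world_to_cam"][:3,3];print(o)
print(np.array(toW(s,[[-47,-6,0]])))
E
```

```text
[584.5746451080229, -100.93865628391748, 0.1539320757674969] [[-0.1, -1.1], [0.8, -1.3], [0.6, 2.0], [-0.3, 1.3], [-1.9, -0.3], [0.2, -1.1], [0.4, 0.2], [0.4, 0.1]]
[35.3 50.8 23. ]
[36.1 10.4 23. ]
[-30.5  54.3  46. ]
[-31.6  10.2  46. ]
[523.97183566  77.85927751 755.71897719]
[[ 539.05033027 -114.07398112    0.        ]]
```

```bash
cat >> h.py <<'E'
from scipy.spatial.transform import Rotation as Ro
S=[584.57,-100.94,0.1539]
def togo(o,J,s=S):
    "J: TCP target in the jig frame (tool y=jig y, tool x=-jig x); prints yaw to go, then cm shift in tool axes after the yaw"
    q=o["orientation"];R=Ro.from_quat([q[1],q[2],q[3],q[0]]).as_matrix()
    y=R[:,1];cur=np.arctan2(y[1],y[0])-np.pi/2
    d=np.array(J)-toJ(s,o["position"])
    return dict(roll=round(cur-s[2],4),shift_cm=(np.array([-d[0],d[1],-d[2]])/10).round(2).tolist(),
      jig=toJ(s,o["position"]).round(1).tolist(),F=np.round(o["contact_force"],1).tolist(),t=round(o["clock"],2),w=round(o["grip_width"],1),tilt=R[:,2].round(4).tolist())
E
python3 - <<'E'
from h import *
from workcell import arm
print(togo(arm.get_obs(),[-65,-10,300]))
E
```

```text
{'roll': np.float64(0.3098), 'shift_cm': [-32.95, 32.43, 10.39], 'jig': [-394.5, -334.3, 403.9], 'F': [0.5, -0.4, 0.4], 't': 0.1, 'w': 85.5, 'tilt': [-0.0009, 0.0015, -1.0]}
```

>>> {"op": "send_rows", "data": {"series": [[[70,0,0,0,0.103],[70,0,0,0,0.103],[70,0,0,0,0.104],[70,-2,2,0,0],[70,-2,2,0,0],[70,-2,2,0,0],[70,-2,2,0,0],[70,-2,2,0,0],[70,-2,2,0,0],[70,-2,2,0,0]]]}}

```text
clock: 0.93
position: [363.4, -330.8, 404.3]
orientation: [-0.0, -0.077, 0.997, 0.0]
contact_force: [1.2, -0.4, 0.1]
grip_width: 60.0
finger_force: 0.0
```

>>> {"op": "send_rows", "data": {"series": [[[70,-2,2,0,0],[70,-2,2,0,0],[70,-2,2,1,0],[70,-2,2,1,0],[70,-2,2,1.5,0],[70,-2,2,1.5,0],[70,-2,2,1.5,0],[70,-2,2,1.5,0],[70,-1,0.4,1.5,0],[70,0,0,0.9,0]]]}}

```text
clock: 1.77
position: [506.8, -142.2, 298.3]
orientation: [-0.001, -0.078, 0.997, 0.0]
contact_force: [-0.2, -0.0, 0.1]
grip_width: 59.8
finger_force: 0.0
```

```bash
python3 - <<'E'
from h import *
from workcell import arm
import cv2
print(togo(arm.get_obs(),[-65,-10,300]))
i=arm.capture("wrist");c=arm.calibration("wrist");np.save("w1.npy",c);print(c)
cv2.imwrite("pics/w1.png",i[:,:,::-1])
E
```

```text
{'roll': np.float64(0.0023), 'shift_cm': [-1.82, 1.89, -0.17], 'jig': [-83.2, -28.9, 298.3], 'F': [-0.2, -0.0, 0.1], 't': 1.77, 'w': 59.8, 'tilt': [-0.0027, 0.0006, -1.0]}
{'fovy': 66.18680050277163, 'cx': 317.15607426016453, 'cy': 243.20198438764038, 'world_to_cam': array([[-1.54134970e-01,  9.88049608e-01,  6.19377717e-04,
         2.18061729e+02],
       [ 9.54109405e-01,  1.48677375e-01,  2.59942844e-01,
        -4.66021452e+02],
       [ 2.56744337e-01,  4.06572365e-02, -9.65623806e-01,
         1.50485544e+02],
       [ 0.00000000e+00,  0.00000000e+00,  0.00000000e+00,
         1.00000000e+00]])}
```

View pics/w1.png

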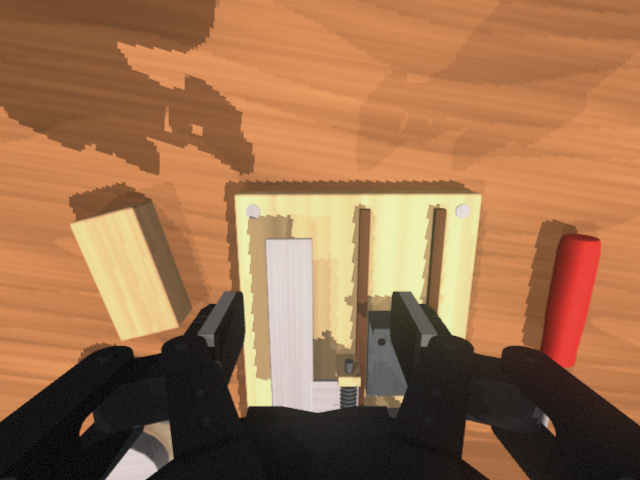

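```bash
python3 - <<'E'
from h import *
from workcell import arm
c=np.load("w1.npy",allow_pickle=True).item()
J=np.array([[-120,-85,18],[-120,85,18],[-95,-61,43],[-95,-31,43],[-110,8,24],[-110,52,24]])
U=np.array([[236,195],[481,195],[266,240],[312,240],[370,209],[434,209]])
w=np.array([[1,1]]*4+[[1,0]]*2)
r=least_squares(lambda s:((proj(c,toW(s,J))-U)*w).ravel(),S)
s=r.x;print(s.tolist(),r.fun.reshape(-1,2).round(1).tolist())
print('up',toJ(s,ray(c,(367,312),46)).round(1),toJ(S,ray(c,(367,312),46)).round(1))
o=arm.get_obs();print(togo(o,[-65,-10,300],s))
q=o["orientation"];R=Ro.from_quat([q[1],q[2],q[3],q[0]]).as_matrix()
for t in (160,167,173):
  P=np.array([[a,b,t] for b in(-44,-30,30,44) for a in(11,-11)])@R.T+o["position"];print(t,proj(c,P).round().tolist())
E
python3 -c "
import cv2
i=cv2.imread('pics/w1.png')[220:420,180:460]
cv2.imwrite('pics/w1c.png',cv2.resize(i,None,fx=2.8,fy=2.8,interpolation=cv2.INTER_CUBIC))"
```

```text
[586.7891649150816, -101.3194729759613, 0.1538323349727957] [[-3.9, 0.0], [3.1, 0.3], [-2.1, 0.3], [-0.2, 0.3], [0.6, 0.0], [2.7, 0.0]]
up [-47.5   4.9  46. ] [-45.3   4.2  46. ]
{'roll': np.float64(0.0011), 'shift_cm': [-2.18, 1.88, -0.29], 'jig': [-86.8, -28.8, 297.1], 'F': [-0.8, -0.2, -1.6], 't': 1.82, 'w': 59.7, 'tilt': [-0.0057, 0.0011, -1.0]}
160 [[199.0, 294.0], [203.0, 346.0], [236.0, 294.0], [239.0, 346.0], [395.0, 294.0], [392.0, 346.0], [432.0, 294.0], [427.0, 346.0]]
167 [[204.0, 287.0], [208.0, 337.0], [239.0, 287.0], [242.0, 337.0], [391.0, 287.0], [388.0, 337.0], [426.0, 287.0], [422.0, 337.0]]
173 [[208.0, 281.0], [212.0, 330.0], [242.0, 281.0], [245.0, 330.0], [388.0, 281.0], [386.0, 330.0], [422.0, 281.0], [418.0, 330.0]]
```

View pics/w1c.png

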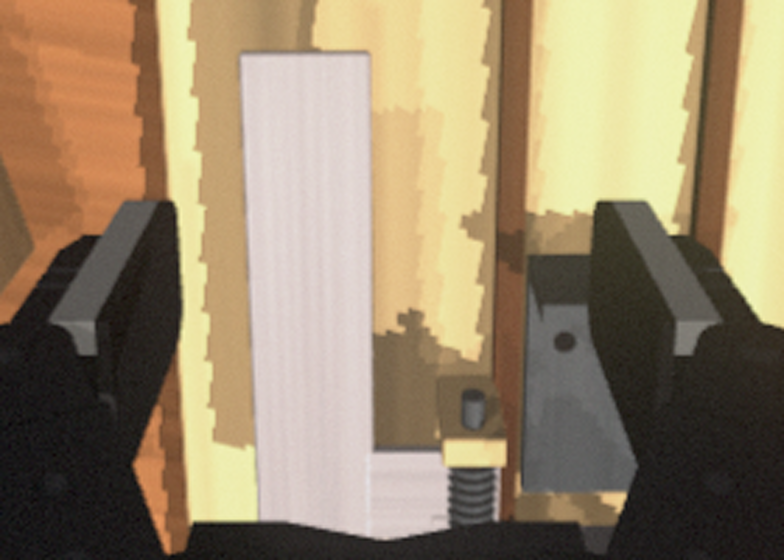

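```bash
python3 - <<'E'
from h import *
c=np.load("w1.npy",allow_pickle=True).item();T=c["world_to_cam"]
s=[586.79,-101.32,.1538]
print('cam',toJ(s,-T[:3,:3].T@T[:3,3]))
for x in(0,5):
  P=np.array([[x-35,10,18],[x-35,10,46],[x-30,10,46],[x-30,10,23],[x+35,10,23]]);print(x,proj(c,toW(s,P)).round().tolist())
print(proj(c,toW(s,[[2,-14,48],[2,2,48],[-95,-61,43],[-95,-31,43],[0,-31,43],[-100,8,24],[-100,52,24],[0,8,24]])).round().tolist())
E
```

```text
cam [-153.25052391  -27.81853615  266.31630254]
0 [[368.0, 311.0], [374.0, 329.0], [374.0, 336.0], [369.0, 320.0], [366.0, 397.0]]
5 [[368.0, 317.0], [374.0, 336.0], [373.0, 343.0], [369.0, 326.0], [366.0, 403.0]]
[[337.0, 380.0], [360.0, 380.0], [264.0, 240.0], [312.0, 240.0], [312.0, 373.0], [370.0, 226.0], [435.0, 226.0], [365.0, 358.0]]
```

The wrist view puts the bracket at x≈0 in the jig frame: rear-bottom edge at row 311, foot front at row 395. The plate's end runs from (266,240) to (312,240). The fingertips end about 162 mm from the TCP. I'll descend to just above the plate.

>>> {"op": "send_rows", "data": {"series": [[[80,-0.34,0.25,0.9,0],[80,-0.34,0.25,0.9,0],[80,-0.34,0.25,0.9,0],[80,-0.34,0.25,0.9,0],[80,-0.34,0.25,0.9,0],[80,-0.34,0.25,0.9,0],[80,-0.34,0.25,0.9,0],[80,-0.34,0.25,0.9,0],[80,0,0,0.3,0],[80,0,0,0,0]]]}}

```text
clock: 2.65
position: [529.5, -119.9, 224.5]
orientation: [-0.001, -0.077, 0.997, 0.0]
contact_force: [-0.9, 0.2, -0.7]
grip_width: 68.3
finger_force: 0.0
```

```bash
sed -i 's/^S=.*/S=[586.79,-101.32,0.1538]/' h.py; python3 - <<'E'
from h import *
from workcell import arm
import cv2
print(togo(arm.get_obs(),[-60,-9,193]))
i=arm.capture("wrist");np.save("w2.npy",arm.calibration("wrist"))
j=arm.capture("side")[140:260,240:420]
cv2.imwrite("pics/w2.png",np.vstack([cv2.resize(i[180:430,140:500],(576,400)),cv2.resize(j,(576,200*0+190))])[:,:,::-1])
E
```

```text
{'roll': np.float64(0.0002), 'shift_cm': [0.05, 0.05, 3.15], 'jig': [-59.5, -9.5, 224.5], 'F': [-0.9, 0.2, -0.7], 't': 2.65, 'w': 68.3, 'tilt': [-0.0022, -0.0, -1.0]}
```

View pics/w2.png

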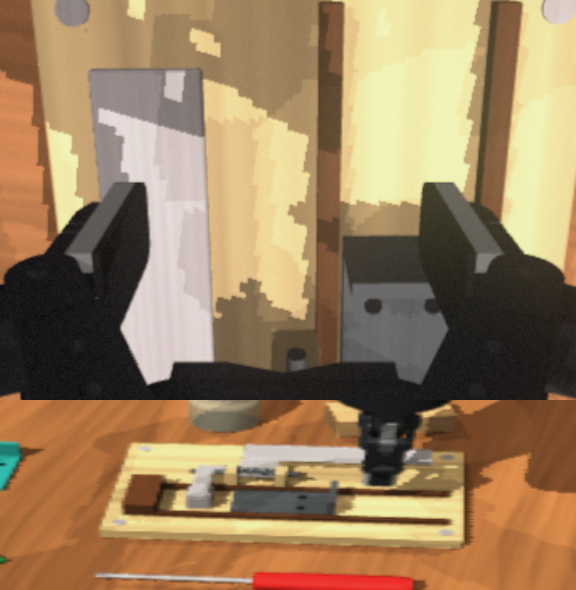

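The plate-side tip is over the plate and the other tip is behind the upright, with a gap. I'll press down.

>>> {"op": "send_rows", "data": {"series": [[[80,0,0,0.4,0],[80,0,0,0.4,0],[80,0,0,0.4,0],[80,0,0,0.4,0],[80,0,0,0.3,0],[80,0,0,0.3,0],[80,0,0,0.3,0],[80,0,0,0.2,0],[80,0,0,0,0],[80,0,0,0,0]]]}}

```text
clock: 3.58
position: [529.7, -119.9, 199.1]
orientation: [0.0, -0.077, 0.997, -0.0]
contact_force: [-2.1, 1.5, 6.0]
grip_width: 67.9
finger_force: 2.8
```

```bash
python3 - <<'E'
from h import *
from workcell import arm
import cv2
print(togo(arm.get_obs(),[-60,-9,193]))
j=arm.capture("side")[160:240,260:400]
i=arm.capture("wrist")[180:430,140:500]
cv2.imwrite("pics/s3.png",np.vstack([cv2.resize(j,(490,280),interpolation=2),cv2.resize(i,(490,310))])[:,:,::-1])
E
```

```text
{'roll': np.float64(0.0002), 'shift_cm': [0.08, 0.06, 0.61], 'jig': [-59.2, -9.6, 199.1], 'F': [-2.1, 1.5, 6.0], 't': 3.58, 'w': 67.9, 'tilt': [0.0005, -0.0, -1.0]}
```

View pics/s3.png

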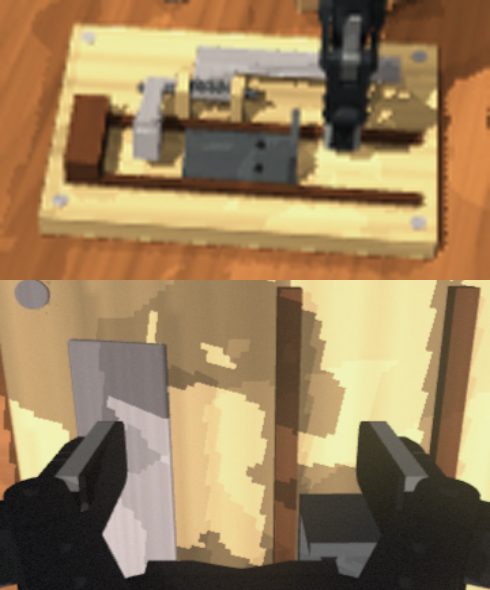

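Force is 6 N, so the clip is about 0.28 rad open; the nose is visibly raised in the side view and the push finger is behind the upright. I'll push now.

>>> {"op": "send_rows", "data": {"series": [[[80,-0.5,0,0,0],[80,-0.5,0,0,0],[80,-0.5,0,0,0],[80,-0.4,0,0,0],[80,-0.4,0,0,0],[80,-0.4,0,0,0],[80,-0.4,0,0,0],[80,-0.4,0,0,0],[80,-0.4,0,0,0],[80,-0.4,0,0,0]]]}}

```text
clock: 4.52
position: [571.4, -114.2, 198.7]
orientation: [-0.001, -0.077, 0.997, -0.001]
contact_force: [-4.8, -3.0, 5.7]
grip_width: 68.0
finger_force: 3.3
```

>>> {"op": "send_rows", "data": {"series": [[[80,-0.3,0,0,0],[80,-0.3,0,0,0],[80,-0.2,0,0,0],[80,-0.1,0,0,0],[80,0,0,0,0],[80,0,0,0,0],[80,0,0,0,0],[80,0,0,0,0],[80,0,0,0,0],[80,0,0,0,0]]]}}

```text
clock: 5.35
position: [580.4, -112.8, 198.8]
orientation: [-0.001, -0.077, 0.997, -0.001]
contact_force: [-4.3, -2.3, 5.2]
grip_width: 68.4
finger_force: 2.9
```

```bash
python3 - <<'E'
from h import *
from workcell import arm
import cv2
print(togo(arm.get_obs(),[4,-9,193]))
j=arm.capture("side")[160:240,260:400]
t=arm.capture("top")[165:337,345:495]
cv2.imwrite("pics/s4.png",np.hstack([cv2.resize(j,(490,280),interpolation=2),cv2.resize(t,(244,280),interpolation=2)])[:,:,::-1])
E
```

```text
{'roll': np.float64(-0.0001), 'shift_cm': [-1.21, 0.13, 0.58], 'jig': [-8.1, -10.3, 198.8], 'F': [-4.3, -2.3, 5.2], 't': 5.35, 'w': 68.4, 'tilt': [-0.0019, -0.0013, -1.0]}
```

View pics/s4.png

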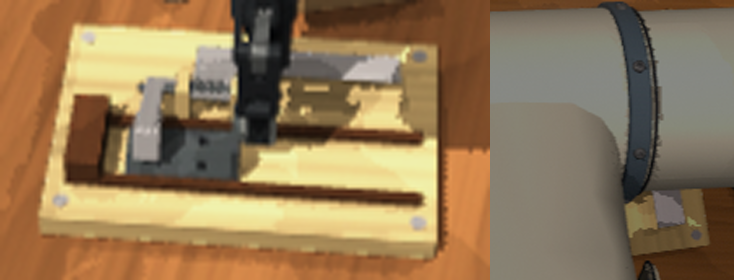

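The bracket's foot is under the raised nose, with about 12 mm still to go. I'll approach the stop slowly, watching the force.

>>> {"op": "send_rows", "data": {"series": [[[80,-0.2,0,0,0],[80,-0.2,0,0,0],[80,-0.2,0,0,0],[80,-0.1,0,0,0],[80,-0.1,0,0,0],[80,-0.1,0,0,0],[80,-0.1,0,0,0],[80,0,0,0,0],[80,0,0,0,0],[80,0,0,0,0]]]}}

```text
clock: 6.28
position: [590.2, -111.2, 198.8]
orientation: [-0.001, -0.077, 0.997, -0.001]
contact_force: [-4.5, -1.6, 5.3]
grip_width: 68.4
finger_force: 3.0
```

>>> {"op": "send_rows", "data": {"series": [[[80,-0.1,0,0,0],[80,0,0,0,0],[80,0,0,0,0],[80,0,0,0,0],[80,0,0,0,0],[80,0,0,0,0],[80,0,0,0,0],[80,0,0,0,0],[80,0,0,0,0],[80,0,0,0,0]]]}}

```text
clock: 7.12
position: [591.1, -111.1, 198.8]
orientation: [-0.001, -0.077, 0.997, -0.001]
contact_force: [-3.8, -1.7, 4.9]
grip_width: 68.0
finger_force: 3.0
```

```bash
python3 - <<'E'
from h import *
from workcell import arm
import cv2
print(togo(arm.get_obs(),[4,-9,193]))
j=arm.capture("side")[180:220,270:340]
cv2.imwrite("pics/s5.png",cv2.resize(j,(700,400),interpolation=2)[:,:,::-1])
E
```

```text
{'roll': np.float64(-0.0002), 'shift_cm': [-0.12, 0.14, 0.58], 'jig': [2.8, -10.4, 198.8], 'F': [-3.8, -1.7, 4.9], 't': 7.12, 'w': 68.0, 'tilt': [-0.0024, -0.0013, -1.0]}
```

View pics/s5.png

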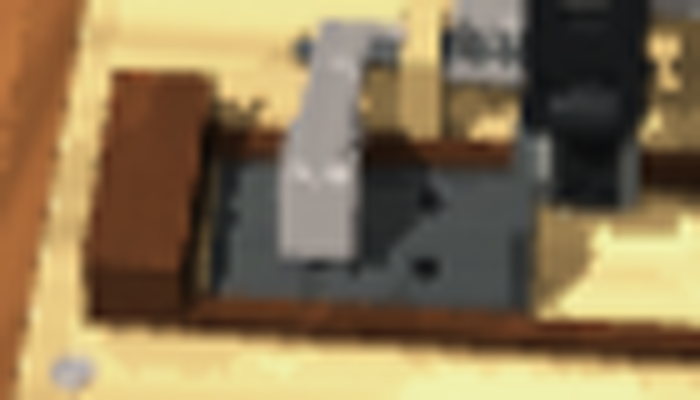

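A sliver of floor (columns 205–218) still shows between the foot and the stop, about 2 mm. I'll continue in 1 mm steps.

>>> {"op": "send_rows", "data": {"series": [[[80,-0.1,0,0,0],[80,0,0,0,0],[80,0,0,0,0],[80,0,0,0,0],[80,-0.05,0,0,0],[80,0,0,0,0],[80,0,0,0,0],[80,0,0,0,0],[80,0,0,0,0],[80,0,0,0,0]]]}}

```text
clock: 8.0
position: [592.6, -110.9, 198.8]
orientation: [-0.001, -0.077, 0.997, -0.001]
contact_force: [-4.8, -1.2, 5.2]
grip_width: 68.1
finger_force: 3.1
```

>>> {"op": "send_rows", "data": {"series": [[[80,-0.05,0,0,0],[80,0,0,0,0],[80,0,0,0,0],[80,0,0,0,0],[80,0,0,0,0],[80,0,0,0,0],[80,0,0,0,0],[80,0,0,0,0],[80,0,0,0,0],[80,0,0,0,0]]]}}

```text
clock: 8.83
position: [592.8, -110.9, 198.7]
orientation: [-0.002, -0.077, 0.997, -0.001]
contact_force: [-6.0, -2.1, 6.7]
grip_width: 68.4
finger_force: 3.8
```

>>> {"op": "send_rows", "data": {"series": [[[80,-0.05,0,0,0],[80,0,0,0,0],[80,0,0,0,0],[80,0,0,0,0],[80,0,0,0,0],[80,0,0,0,0],[80,0,0,0,0],[80,0,0,0,0],[80,0,0,0,0],[80,0,0,0,0]]]}}

```text
clock: 9.67
position: [593.0, -110.8, 198.7]
orientation: [-0.002, -0.077, 0.997, -0.001]
contact_force: [-6.9, -2.3, 6.5]
grip_width: 68.1
finger_force: 4.2
```

```bash
python3 - <<'E'
from h import *
from workcell import arm
import cv2
print(togo(arm.get_obs(),[4,-9,193]))
j=np.mean([arm.capture("side")[180:220,270:340].astype(float) for _ in range(2)],0).astype(np.uint8)
cv2.imwrite("pics/s6.png",cv2.resize(j,(700,400),interpolation=2)[:,:,::-1])
E
```

```text
{'roll': np.float64(-0.0001), 'shift_cm': [0.07, 0.13, 0.57], 'jig': [4.7, -10.3, 198.7], 'F': [-6.9, -2.3, 6.5], 't': 9.67, 'w': 68.1, 'tilt': [-0.0041, -0.0015, -1.0]}
```

View pics/s6.png

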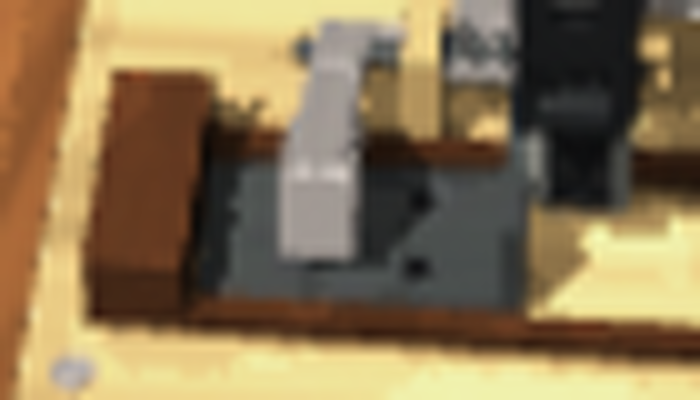

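The gap is closed and the push force rose about 2.5 N while the tool stopped advancing, so the bracket is home. I'll back the finger off first, then let the clip up and move clear.

>>> {"op": "send_rows", "data": {"series": [[[80,0.1,0,0,0],[80,0.1,0,0,0],[80,0.2,0,0,0],[80,0.2,0,0,0],[80,0,0,0,0],[80,0,0,-0.2,0],[80,0,0,-0.3,0],[80,0,0,-0.3,0],[80,0,0,-0.3,0],[80,0,0,-0.3,0]]]}}

```text
clock: 10.6
position: [587.4, -110.6, 211.7]
orientation: [-0.002, -0.076, 0.997, 0.001]
contact_force: [-0.5, 0.9, -0.1]
grip_width: 68.3
finger_force: 0.0
```

>>> {"op": "send_rows", "data": {"series": [[[80,0,0,-0.5,0],[80,0,0,-1,0],[80,0,0,-1.5,0],[80,0,0,-2,0],[80,0.5,0,-2,0],[80,1,0,-2,0],[80,2,0,-2,0],[80,2,0,-1,0],[80,2,0,0,0],[80,2,0,0,0]]]}}

```text
clock: 11.43
position: [493.6, -125.6, 334.2]
orientation: [0.001, -0.077, 0.997, 0.0]
contact_force: [0.4, -0.7, -0.2]
grip_width: 68.4
finger_force: 0.0
```

```bash
python3 - <<'E'
from h import *
from workcell import arm
import cv2
print(togo(arm.get_obs(),[4,-9,193]))
j=arm.capture("side")[170:230,265:385]
t=arm.capture("wrist")
cv2.imwrite("pics/s7.png",np.vstack([cv2.resize(j,(600,300),interpolation=2),cv2.resize(t[150:450,20:620],(600,300))])[:,:,::-1])
E
```

```text
{'roll': np.float64(-0.0), 'shift_cm': [-9.98, 0.07, 14.12], 'jig': [-95.8, -9.7, 334.2], 'F': [0.4, -0.7, -0.2], 't': 11.43, 'w': 68.4, 'tilt': [0.002, 0.0003, -1.0]}
```

View pics/s7.png

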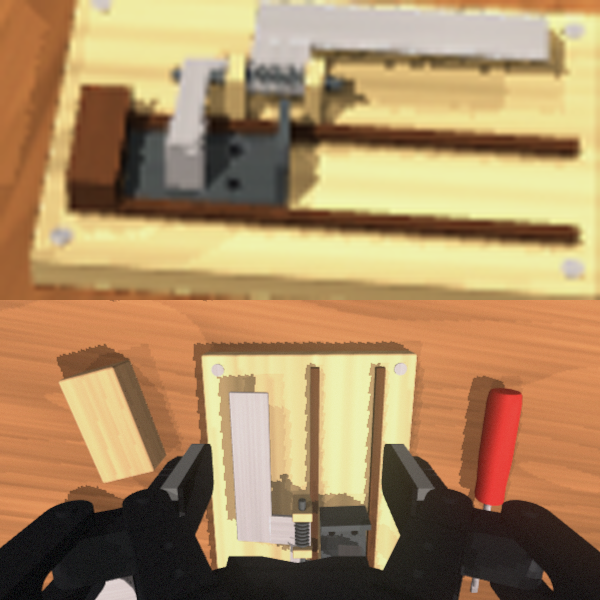

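The bracket's foot meets the stop with no gap (side crop, column 125), the nose rests on the foot, and the arm is clear. I'm handing in.

```bash
python3 -c "
from workcell import arm
print(arm.close_job())"
```

```text
the job is handed in; nothing more can be done
None
```

The bracket is home against the end stop with the clip's nose bearing on its foot, the arm is clear, and the job was handed in at about 11.5 s of the 35 s allowed; no verdict was returned.

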